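Third hand: hold a steel tin in the screwing jig

TASK

Pick up the closed steel tin and, with its hinge end towards the fence, press it down onto the middle of the jig's sprung seat until the seat is fully down, still clear of the fence; then, keeping the seat fully down, slide the tin straight until its hinge end pushes squarely on the sprung fence with a steady 10 N or so, never driving the fence back onto its end block. Finish while still holding the tin gripped and pushed like that, so that I can screw a hanger to it; leave the brush rack, comb and squeaky toy where they are.

Things in the scene. Friction and masses are not known exactly. Their poses are not given: they have to be found in the camera images.
- tin: Closed steel tin, 100 (x) x 46 (y) x 56 (z) mm, rectangular, lid shut (it stays shut), about 0.25 kg. Origin at the centre of its underside, z up. +x is its back: the end with the dark hinge barrel (36 mm long, sticking out 6 mm, 50 mm above the underside); -x is the end with the small thumb tab (18 mm wide, sticking out 10 mm). It starts standing on the bench, hinge end pointing roughly as the jig's fence end (within 50 degrees).
- tin_center (a point): Centre of the tin, 28 mm above its underside; axes as the tin. Grip it here or a few mm higher, across the 46 mm width (along its y).
- tin_back (a point): Centre of the tin's hinge-end face: 50 mm from the centre along the tin's +x, 28 mm above the underside.
- jig: Fixed assembly jig on the bench: plywood base 270 (x) x 130 (y) x 18 mm, with a sprung grey plastic seat over its middle and a fence at one end. Origin at the centre of the base's underside, z up, +x points from the seat towards the fence. A rigid wooden end block (26 x 100 mm, top 78 mm above the bench) stands at x = 97 to 123 mm; the sprung fence face stands in front of it. Nothing stands beside the seat.
- seat_top (a point): Centre of the top of the seat, a level 110 (jig x) x 38 (jig y) x 10 mm plate above the jig's origin; its top is 42 mm above the bench when up and 30 mm when fully down. It moves with the seat.
- seat (a joint): How far the sprung seat is pressed down, in m: 0 up, 0.012 fully down on its hard stop. It starts to yield at about 6 N and takes about 10 N to be fully down (the tin's own weight counts towards it but does not move it).
- fence_face (a point): Centre of the front face of the fence, an upright aluminium plate 80 mm wide (jig y), 28 mm high (40 to 68 mm above the bench) and 10 mm thick, facing the seat. At rest it is 60 mm from the jig's origin along jig +x, so the tin centred over the origin leaves a gap of 10 mm and centred 15 mm short of it a gap of 25 mm. It moves with the fence.
- fence (a joint): How far the fence face is pushed back along jig +x, in m: 0 at rest, 0.025 against its end stop. A spring of 1000 N/m: 1 mm per N, so 10 N is 0.010.
- rack: Bystander: white slotted plastic rack, 80 x 210 mm, with three wooden brushes standing in it, 190 mm high in all. Origin at the centre of its underside. Leave it alone.
- comb: Bystander: flat chrome comb 180 x 34 x 5 mm lying on the bench. Leave it alone.
- toy: Bystander: round hard-rubber squeaky toy with a push button on top, 76 mm across, 45 mm high. Leave it alone.
Things that resemble listed ones, but are neither listed nor needed, are in the scene too. What is meant by the tin is not purple or yellow, and is the smaller of those in its own colour.

How it is judged:
On the way, in this order (a step that is already met when the one before it is completed fails the run):
1. the tin, gripped, hinge end towards the fence, is pressed on the seat until the seat is fully down, without touching the fence (value of joint seat above 0.0105 m and contact force between the fingers and tin above 2 N and y of tin_center in the frame of jig between -0.008 and 0.008 m and contact force between tin and seat above 2 N and value of joint fence below 0.0015 m and x of tin_back in the frame of jig above 0 m), for 0.2 s.
2. with the seat kept fully down, the tin's hinge end pushes on the fence with 6 to 14 N (value of joint seat above 0.0105 m and contact force between the fingers and tin above 2 N and y of tin_center in the frame of jig between -0.008 and 0.008 m and contact force between tin and fence between 6 and 14 N and x of tin_back in the frame of jig above 0.05 m), for 0.3 s.
At the end, for the whole second after the job is handed in: The fingers still grip the tin; it stands on the seat, which is down at least 10.5 of its 12 mm; its hinge end pushes the fence with 6 to 14 N; it is centred on the jig's length axis within 8 mm, square to it and upright within 0.09 rad, and still (all of step 2 and angle between the x axis of tin and the x axis of jig, either way round below 0.09 rad and angle between tin's own z axis and vertical below 0.09 rad and value of joint fence between 0.005 and 0.016 m and contact force between tin and seat above 2 N and linear speed of tin below 0.02 m/s); the arm keeps its last pose, push and grip.
It fails at once if the fence is driven back onto its end (more than 22 mm) (value of joint fence above 0.022 m).
It fails at once if the seat comes up by more than half once the tin is on the fence (contact force between tin and fence above 3 N and value of joint seat below 0.006 m).
It fails at once if a bystander is shifted by more than 20 mm (distance of any of rack, comb, toy from where it was at the start of the episode above 0.02 m).
It also fails if it takes over 48 s, if anything falls off the work surface, if the arm or the gripper's body presses on something with over 40 N, if the wrist force passes 120 N, or if a joint passes its speed limit or range.

ROBOT

A 7-joint arm with a two-finger parallel gripper is mounted at the origin on the work surface. World frame = base frame: x ahead of the robot, y to its left, z up, the work surface at z = 0. Lengths are in m, angles in rad, forces in N, time in s.
With the tool pointing down it reaches from about 0.425 to 0.875 m from the base axis. Payload 4.7 kg.
Tool frame: the origin (TCP) lies between the finger pads; the fingertips stand 8 mm ahead of it and the grasp point (between the pads) lies 11 mm behind it; z points along the fingers, y is the direction in which the jaws open and shut (so a half turn about z gives the same grasp; the last joint's range is limited). The gripper opens to 87 mm and grips with 3 to 60 N. Pads are 19 mm wide; open, the fingers measure 117 mm over their backs; the gripper's body (75 mm by 190 mm) begins 51 mm behind the grasp point.
Start: joints at [1.27, 0.321, -0.07, 1.45, 0.023, 1.371, -0.057], TCP at [0.201, -0.618, 0.231] pointing down, gripper open.
Joint ranges: [-2.86, 2.86], [-0.3, 2.09], [-1.38, 1.24], [0.06, 2.45], [-1.56, 4.7], [0.09, 2.05], [-2.69, 2.69]. Speed limits (rad/s): [2.57, 2.57, 3.14, 3.14, 3.14, 3.14, 3.14].

INTERFACE

Orientations are given as a rotation vector (axis times angle).
In Python, from bench import ctrl, optics, ticket gives the robot as it stands.
- The arm moves only by the tool play_rows, never from a script. Its argument "motion" is a list of rows, each a list of 5 numbers: the closure, from 0 (fully open) to 1 (shut), then the shift along the tool's x, y, z in cm, then the turn about the tool's z in rad. In form: [[jaw, tx, ty, tz, spin], ...]. A call has 1 to 20 rows; each row shifts and turns the commanded pose from where the row before left it, along the tool's axes as they then stand; what a row does not reach is not made up. A row lasts 1/8 s, in which the tool goes at most 62.5 mm and 10.7 degrees, less where a joint would pass 70% of its speed; a pose out of reach is approached as far as the arm can. A call is refused whole if a number of a shift passes 6.25 or a number of a turn 0.188, either way. A call with a gripper value outside its range is refused whole. The fingers move at their own pace and stop on an object; "force" is the grip in N (left out, the last holds). Time passes only in rows, so rows that do not move let the fingers close. It gives the time, the measured TCP pose, the force and the opening at its end, in the units of the state.
- ctrl.get_state(): the state, without advancing time (a new reading comes with each control period).
- optics.get_image(name): name is "scene" or "top" or "wrist"; returns the picture (420x560x3 uint8, red, green, blue); there is no depth.
- optics.calibration(name): a dict with "K" (3x3 intrinsics, pixels), "pose" (4x4, takes a point from camera to world coordinates); the wrist camera has in their place "hand_eye" (4x4, takes a point from camera to tool coordinates, whose origin is the TCP and whose axes are the flange's). Camera axes: x right, y down, z forward; pixel columns grow to the right and rows downward; lengths in m; the calibration is good to about 2 mm. A picture is of the moment at which its call begins: read the wrist's pose just before it. calibration takes no time and is no camera call.
- ticket.close_job(): hands the job in, once; it reports no verdict.
The state is a dict: "time": time; "joint_positions": joint angles; "qd": joint speeds; "joint_torque": joint torques, N m; "position": TCP position; "tool_rot": TCP orientation; "ft_force": force on the tool from outside, world axes, zero at the start; "torque": the same for the moment, N m; "grip_width": opening from 0.0 (shut) to 1.0 (fully open).
Only numpy, scipy, OpenCV 4.12 (cv2) and the standard library are available. Lean on these libraries where they do the work, as an engineer would, in place of code of your own. Each camera call takes 0.05 s, during which the arm holds its last target.

## Working session

There is one attempt and no reset: what is moved stays moved. The work goes in short steps, Python scripts to look and compute and a tool call to move; the robot and the scene stay as the last step left them, time stands still between calls to the robot, and variables do not carry over. Pictures are saved under pics/ and viewed, and the job is handed in when it is done.

Besides the shell and the picture viewer there is one more tool, called after "Request:" as name([rows], argument=value, ...), one row to a line, values as JSON. play_rows: Moves the arm, as the interface text tells. Its arguments: {"type":"object","properties":{"motion":{"type":"array"},"force":{"type":"number"}},"required":["motion"]}

```bash
mkdir -p pics; python3 - <<'E'
from bench import ctrl, optics, ticket
import cv2,numpy as np
s=ctrl.get_state()
for k,v in s.items(): print(k,np.round(v,4))
for n in ["scene","top","wrist"]:
    im=optics.get_image(n); cv2.imwrite(f"pics/{n}0.png",im[:,:,::-1])
    c=optics.calibration(n)
    for k,v in c.items(): print(n,k,np.round(v,4).tolist())
E
```

```text
time 0.0
joint_positions [ 1.2701  0.3218 -0.0701  1.4517  0.0226  1.3708 -0.0569]
qd [-0.0001 -0.0017  0.0021 -0.0004  0.0011  0.0001 -0.0021]
joint_torque [ 3.00000e-04 -4.91289e+01 -4.03900e-01 -3.12525e+01 -6.40000e-02
  4.39000e-02  2.00000e-04]
position [ 0.201  -0.6176  0.2295]
tool_rot [-3.101e+00 -4.921e-01  6.000e-04]
ft_force [-0.4357 -0.1753 -0.4546]
torque [ 0.0215 -0.0349 -0.0151]
grip_width 1.0006
scene K [[509.0984, 0.0, 283.2587], [0.0, 509.0984, 214.5517], [0.0, 0.0, 1.0]]
scene pose [[0.8539, 0.2774, -0.4404, 1.1224], [0.5202, -0.4809, 0.7057, -0.8221], [-0.016, -0.8317, -0.555, 0.7483], [0.0, 0.0, 0.0, 1.0]]
top K [[480.8149, 0.0, 282.9404], [0.0, 480.8149, 210.0711], [0.0, 0.0, 1.0]]
top pose [[-0.0139, -0.9764, 0.2157, 0.2673], [-0.9999, 0.0132, -0.0048, 0.0416], [0.0018, -0.2157, -0.9765, 1.3963], [0.0, 0.0, 0.0, 1.0]]
wrist K [[347.682, 0.0, 278.6053], [0.0, 347.682, 213.8255], [0.0, 0.0, 1.0]]
wrist hand_eye [[-0.0009, -0.9681, -0.2506, 0.0683], [1.0, -0.0005, -0.0016, -0.0015], [0.0014, -0.2506, 0.9681, -0.1536], [0.0, 0.0, 0.0, 1.0]]
```

View pics/scene0.png

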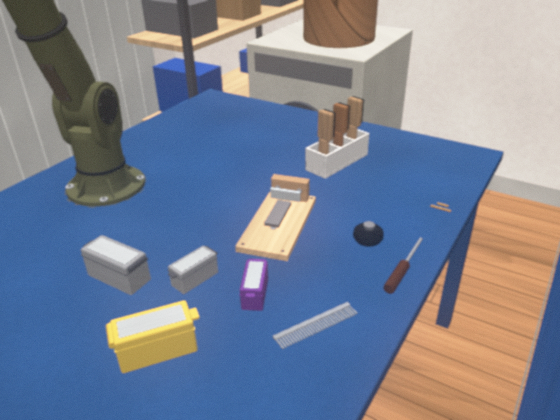

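View pics/top0.png

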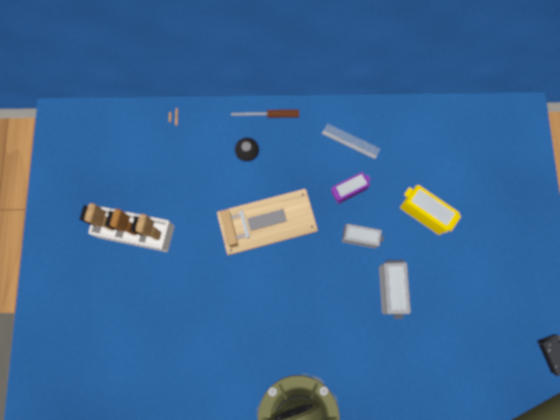

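View pics/wrist0.png

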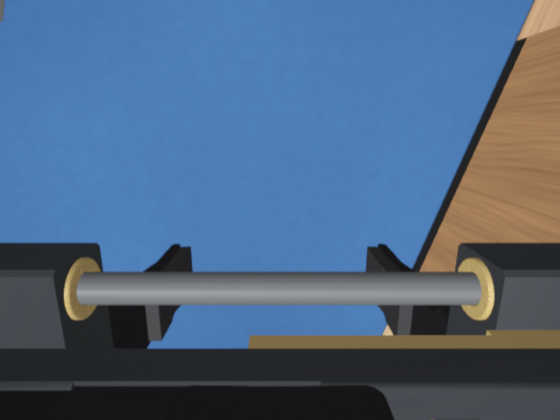

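Scene and top views show these candidates (top pixels): small grey tin (362,236), large grey tin (395,288), purple tin (350,187) and yellow tin (431,210). By the description I want the small grey one. The jig is at (267,221) with its fence to the left. The wrist view shows only bare bench. Next I'll take a close crop.

```bash
python3 - <<'E'
import cv2,numpy as np
t=cv2.imread("pics/top0.png"); s=cv2.imread("pics/scene0.png")
a=cv2.resize(t[210:265,330:400],(763,600),interpolation=cv2.INTER_CUBIC)[:, :]
a=cv2.resize(t[210:270,335:395],(390,390),interpolation=cv2.INTER_CUBIC)
b=cv2.resize(s[235:300,160:225],(390,390),interpolation=cv2.INTER_CUBIC)
cv2.imwrite("pics/crop1.png",np.hstack([a,b]))
cv2.imwrite("pics/crop2.png",cv2.resize(t[180:262,205:330],(800,525),interpolation=cv2.INTER_CUBIC))
E
```

```text
(no output)
```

View pics/crop1.png

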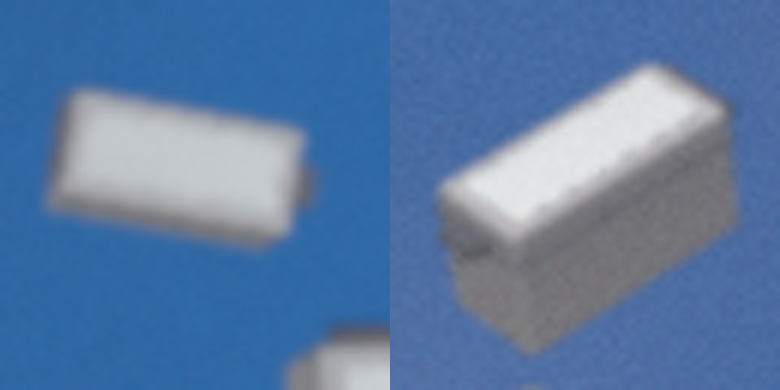

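View pics/crop2.png

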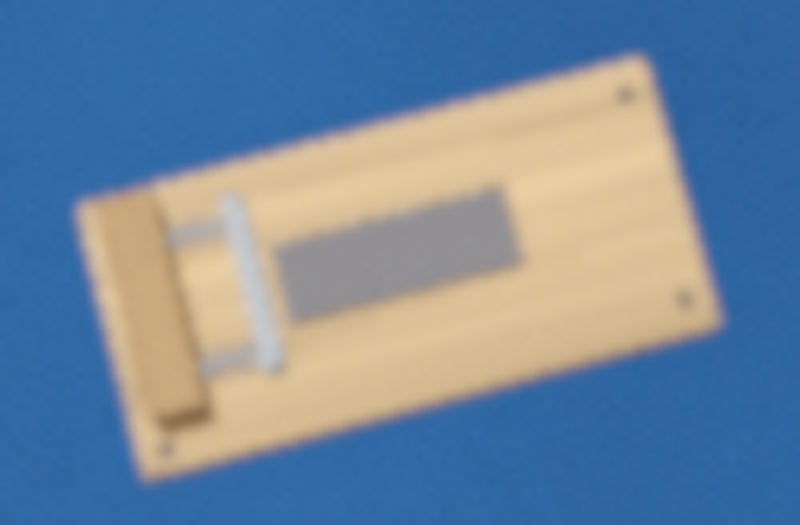

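The crop confirms the small grey tin. Its tab is on the right in the top view (crop 312,185), so the hinge points left, towards the fence side. Now I'll measure both.

```bash
cat > h.py <<'E'
import cv2,numpy as np
from bench import ctrl,optics
from scipy.spatial.transform import Rotation as R
def cast(uv,z,K,P):
    uv=np.atleast_2d(uv).astype(float)
    d=np.c_[uv,np.ones(len(uv))]@np.linalg.inv(K).T@P[:3,:3].T
    o=P[:3,3]; t=(z-o[2])/d[:,2]
    return o+d*t[:,None]
def cal(n,s=None):
    c=optics.calibration(n); K=np.array(c["K"])
    if "pose" in c: return K,np.array(c["pose"])
    T=np.eye(4); T[:3,:3]=R.from_rotvec(s["tool_rot"]).as_matrix(); T[:3,3]=s["position"]
    return K,T@np.array(c["hand_eye"])
def rect(m,z,K,P):
    c=max(cv2.findContours(m.astype(np.uint8),cv2.RETR_EXTERNAL,cv2.CHAIN_APPROX_NONE)[0],key=cv2.contourArea)[:,0]
    w=cast(c,z,K,P)[:,:2]
    r=cv2.minAreaRect((w*1000).astype(np.float32))
    b=cv2.boxPoints(r)
    e=b[1]-b[0];f=b[2]-b[1]
    l=e if np.linalg.norm(e)>np.linalg.norm(f) else f
    a=np.arctan2(l[1],l[0])
    if a<0:a+=np.pi
    return np.round(r[0],1),np.round(r[1],1),round(float(np.degrees(a)),1),c.mean(0)
E
python3 - <<'E'
from h import *
im=cv2.imread("pics/top0.png"); hsv=cv2.cvtColor(im,cv2.COLOR_BGR2HSV)
K,P=cal("top")
H,S,V=cv2.split(hsv)
def roi(x0,y0,x1,y1):
    m=np.zeros(S.shape,bool);m[y0:y1,x0:x1]=1;return m
t=roi(336,212,390,258)
print("tin lid",rect(t&(S<60)&(V>150),.056,K,P)); print("tin all",rect(t&(S<100),.056,K,P))
j=roi(205,180,330,262)
print("base",rect(j&((H<35)|(S<100)),.018,K,P))
print("seat",rect(roi(246,200,292,235)&(S<60),.042,K,P))
print("fence",rect(roi(236,205,250,242)&(S<60)&(V>140),.068,K,P))
for x,y in [(350,236),(262,222)]: print(hsv[y,x])
E
```

```text
tin lid (array([ 490. , -188.5]), array([99.7, 46.1]), 78.7, array([362.51041667, 234.41666667]))
tin all (array([ 486.3, -188.5]), array([111.6,  56.5]), 78.4, array([361.66346154, 235.51923077]))
base (array([540.2,  82.9]), array([138.4, 277.5]), 104.3, array([266.53030303, 221.26893939]))
seat (array([537.9,  89.2]), array([ 46.7, 125. ]), 109.4, array([263.60747664, 220.91588785]))
fence (array([522.3, 149.4]), array([80.4, 36.7]), 0.1, array([243.13953488, 225.05813953]))
[102  13 200]
[143   7 147]
```

```bash
python3 - <<'E'
from h import *
s=ctrl.get_state(); M=R.from_rotvec(s["tool_rot"]).as_matrix(); print(np.round(M,3))
for name,a in [("tin",78.6),("jig",104.3)]:
    x=np.array([np.cos(np.radians(a)),np.sin(np.radians(a)),0]); v=M.T@x
    print(name,"spin to align tool x with +x:",np.arctan2(v[1],v[0]))
for t in [(0.490,-0.1885,.2)]: print(np.round(M.T@(np.array(t)-s["position"])*100,2))
K,P=cal("top");K2,P2=cal("scene")
def tri(a,b):
    A=K@np.linalg.inv(P)[:3];B=K2@np.linalg.inv(P2)[:3]
    X=cv2.triangulatePoints(A,B,np.array(a,float).reshape(2,1),np.array(b,float).reshape(2,1))[:,0];return X[:3]/X[3]
im=cv2.imread("pics/scene0.png"); cv2.imwrite("pics/c3.png",cv2.resize(im[225:300,75:225],(800,400),interpolation=cv2.INTER_CUBIC))
im=cv2.imread("pics/top0.png"); cv2.imwrite("pics/c4.png",cv2.resize(im[250:330,360:430],(525,600),interpolation=cv2.INTER_CUBIC))
E
```

```text
[[ 0.951  0.31  -0.001]
 [ 0.31  -0.951  0.001]
 [-0.    -0.001 -1.   ]]
tin spin to align tool x with +x: -1.0570144753966084
jig spin to align tool x with +x: -1.5055644705964042
[ 40.76 -31.86   3.02]
```

View pics/c3.png

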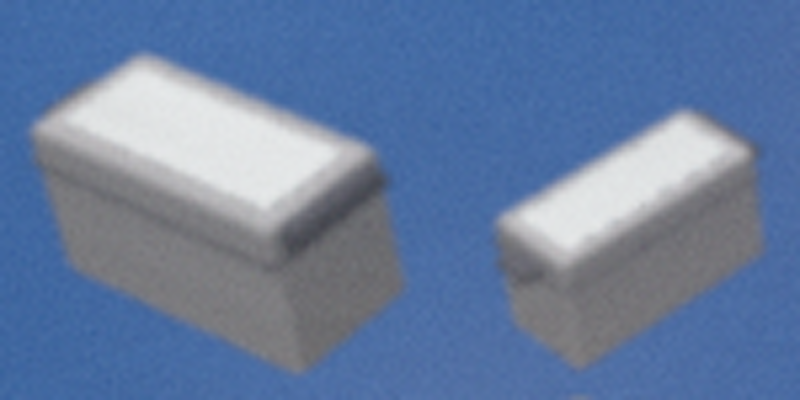

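View pics/c4.png

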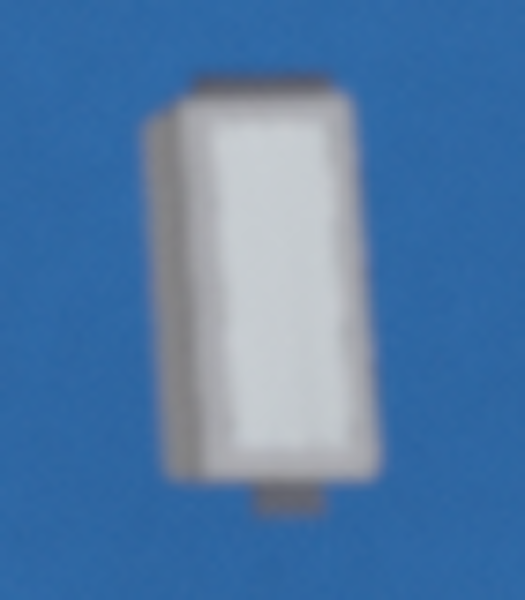

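```bash
python3 - <<'E'
from h import *
K,P=cal("top");K2,P2=cal("scene")
def tri(a,b):
    A=K@np.linalg.inv(P)[:3];B=K2@np.linalg.inv(P2)[:3]
    X=cv2.triangulatePoints(A,B,np.array(a,float).reshape(2,1),np.array(b,float).reshape(2,1))[:,0];return np.round(X[:3]/X[3],4)
print("big", tri((384,263.3),(75+370/5.333,225+150/5.333)))
# small tin hinge,-y... top left-end corners: (336+..)
f=390/60
for a in [(75,92),(300,125)]: print([335+a[0]/f,210+a[1]/f])
print("small far", tri((335+75/f,210+92/f),(75+752/5.333,225+150/5.333)), "small tab-far", tri((335+300/f,210+130/f),(75+570/5.333,225+262/5.333)))
# purple: top plane
# jig base corners from crop2, scale 6.4
g=lambda x,y:(205+x/6.4,180+y/6.4)
base=np.array([g(645,55),g(722,325),g(145,480)]); w=cast(base,.018,K,P); print(np.round(w,4), np.linalg.norm(w[0]-w[1]),np.linalg.norm(w[1]-w[2]))
c=(w[0]+w[2])/2; d=w[2]-w[1]; e=w[0]-w[1]; print("jig c",c,np.degrees(np.arctan2(d[1],d[0])),np.degrees(np.arctan2(e[1],e[0])))
seat=np.array([g(275,242),g(500,187),g(522,265),g(292,322)]); w=cast(seat,.042,K,P); print("seat",np.round(w,4),w.mean(0)); print(np.linalg.norm(w[1]-w[0]),np.linalg.norm(w[2]-w[1]))
d=w[0]+w[3]-w[1]-w[2];print(np.degrees(np.arctan2(d[1],d[0])))
E
```

```text
big [ 0.4053 -0.2414  0.0731]
[346.53846153846155, 224.15384615384616]
[381.15384615384613, 229.23076923076923]
small far [ 0.5212 -0.1446  0.053 ] small tab-far [ 0.5037 -0.2406  0.0551]
[[ 0.636  -0.0338  0.018 ]
 [ 0.5086 -0.0657  0.018 ]
 [ 0.4415  0.1957  0.018 ]] 0.1312897212395226 0.2698386490610803
jig c [0.53876607 0.08095374 0.018     ] 104.39897661991236 14.072639407324191
seat [[0.545  0.1358 0.042 ]
 [0.5689 0.0344 0.042 ]
 [0.5329 0.0251 0.042 ]
 [0.5084 0.1281 0.042 ]] [0.53880716 0.08085089 0.042     ]
0.10416958609484733 0.03715973061318477
103.33464324929658
```

Request:
play_rows([
  [0, 4.53, -3.54, 0, 0],
  [0, 4.53, -3.54, 0, 0],
  [0, 4.53, -3.54, 0, 0],
  [0, 4.53, -3.54, 0, 0],
  [0, 4.53, -3.54, 0, 0],
  [0, 4.53, -3.54, 0, 0],
  [0, 4.53, -3.54, 0, 0],
  [0, 4.53, -3.54, 0, 0],
  [0, 4.53, -3.54, 0, 0],
  [0, 0, 0, 0, -0.176],
  [0, 0, 0, 0, -0.176],
  [0, 0, 0, 0, -0.176],
  [0, 0, 0, 0, -0.176],
  [0, 0, 0, 0, -0.176],
  [0, 0, 0, 0, -0.177],
  [0, 0, 0, 0, 0],
])

```text
time: 2.15
position: [0.49, -0.1889, 0.2303]
tool_rot: [-2.433, -1.987, 0.001]
ft_force: [-0.1, 0.6, -0.3]
grip_width: 0.998
```

```bash
python3 - <<'E'
from h import *
s=ctrl.get_state(); K,P=cal("wrist",s)
im=optics.get_image("wrist")[:,:,::-1].copy(); cv2.imwrite("pics/w1.png",im)
for k in("time","joint_positions","position","ft_force"): print(k,np.round(s[k],4))
M=R.from_rotvec(s["tool_rot"]).as_matrix(); print(np.round(M,3))
H,S,V=cv2.split(cv2.cvtColor(im,cv2.COLOR_BGR2HSV))
for p in [(.49,-.1885,.056)]:
    q=np.linalg.inv(P)@np.r_[p,1]; q=K@q[:3]; print(q[:2]/q[2])
E
```

```text
time 2.15
joint_positions [ 0.8018  0.0826 -0.5085  1.7435  0.0415  1.3266  0.0838]
position [ 0.49   -0.1889  0.2303]
ft_force [-0.1059  0.5992 -0.296 ]
[[ 0.2   0.98 -0.  ]
 [ 0.98 -0.2   0.  ]
 [-0.   -0.   -1.  ]]
[279.572874   198.55209915]
```

View pics/w1.png

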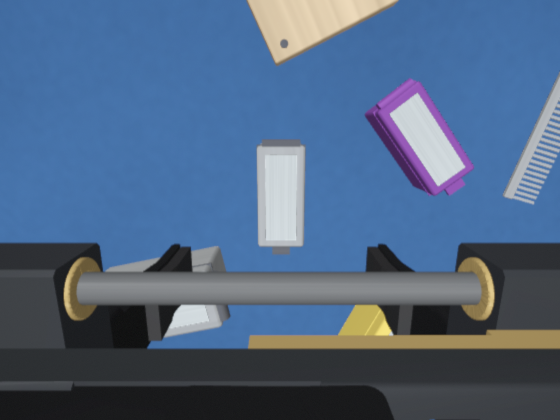

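The wrist view shows the tin's lid at x 259–304, y 147–245. The wide hinge is at the top (281,143) and the narrow tab at the bottom (281,250).

```bash
python3 - <<'E'
from h import *
s=ctrl.get_state(); K,P=cal("wrist",s)
im=cv2.imread("pics/w1.png"); H,S,V=cv2.split(cv2.cvtColor(im,cv2.COLOR_BGR2HSV))
m=np.zeros(S.shape,bool); m[146:246,245:320]=1
for vt in (110,140,160): print(rect(m&(S<90)&(V>vt),.056,K,P))
M=R.from_rotvec(s["tool_rot"]).as_matrix()
print(np.degrees(np.arctan2(M[1,0],M[0,0])))
print(im[190,250:266].tolist(),im[140:150,281].tolist())
E
```

```text
(array([ 491.2, -187.5]), array([97.1, 45.7]), 78.4, array([280.50694444, 194.8125    ]))
(array([ 491.2, -187.5]), array([97.1, 45.7]), 78.4, array([280.57142857, 194.98606272]))
(array([ 490.8, -187.4]), array([97.1, 44.5]), 78.4, array([280.16197183, 195.63380282]))
78.40519061303465
[[171, 116, 71], [171, 116, 71], [172, 116, 72], [172, 117, 72], [172, 116, 71], [172, 117, 72], [171, 119, 80], [162, 143, 130], [182, 178, 174], [190, 187, 183], [194, 189, 185], [194, 189, 184], [193, 189, 184], [193, 188, 184], [194, 190, 185], [209, 206, 199]] [[120, 109, 106], [120, 111, 108], [120, 111, 107], [120, 112, 108], [121, 111, 107], [124, 115, 111], [149, 143, 139], [183, 179, 174], [195, 190, 185], [196, 191, 186]]
```

Request:
play_rows([
  [0, 0.1, 0.05, 4.5, 0],
  [0, 0, 0, 5, 0],
  [0, 0, 0, 5, 0],
  [0, 0, 0, 4, 0],
  [0, 0, 0, 2.0, 0],
  [0, 0, 0, 0.5, 0],
  [0, 0, 0, 0, 0],
  [0.6, 0, 0, 0, 0],
  [0.7, 0, 0, 0, 0],
  [0.7, 0, 0, 0, 0],
  [0.7, 0, 0, 0, 0],
  [0.7, 0, 0, 0, 0],
], force=45)

```text
time: 3.7
position: [0.4911, -0.1881, 0.0206]
tool_rot: [2.431, 1.989, 0.0]
ft_force: [0.1, -1.0, 0.4]
grip_width: 0.525
```

Request:
play_rows([
  [0.8, 0, 0, 0, 0],
  [0.8, 0, 0, -2, 0],
  [0.8, 0, 0, -4, 0],
  [0.8, 0, 0, -5, 0],
  [0.8, 0, 0, -4, 0],
  [0.8, 5.2, 0, 0, 0],
  [0.8, 5.2, 0, 0, 0],
  [0.8, 5.2, 0, 0, 0],
  [0.8, 5.2, 0, 0, 0],
  [0.8, 5.2, 0, 0, 0],
  [0.8, 0, 0, 0, -0.15],
  [0.8, 0, 0, 0, -0.15],
  [0.8, 0, 0, 0, -0.15],
  [0.8, 0, 0, 0, 0],
  [0.8, 0, 0, 0, 0],
])

```text
time: 5.58
position: [0.5421, 0.0667, 0.1702]
tool_rot: [-1.929, -2.479, 0.001]
ft_force: [0.2, 0.0, -2.1]
grip_width: 0.527
```

```bash
python3 - <<'E'
from h import *
s=ctrl.get_state(); K,P=cal("wrist",s)
im=optics.get_image("wrist")[:,:,::-1].copy(); cv2.imwrite("pics/w2.png",im)
im=optics.get_image("top")[:,:,::-1].copy(); cv2.imwrite("pics/t2.png",im)
for k in("time","joint_positions","position","tool_rot","ft_force","grip_width"): print(k,np.round(s[k],4).tolist())
M=R.from_rotvec(s["tool_rot"]).as_matrix(); print(np.degrees(np.arctan2(M[1,0],M[0,0])))
E
```

```text
time 5.575
joint_positions [0.5154, 0.2114, -0.7661, 1.7681, 0.1552, 1.2245, -0.0443]
position [0.5421, 0.0667, 0.1702]
tool_rot [-1.9289, -2.4792, 0.0007]
ft_force [0.1509, 0.0394, -2.0512]
grip_width 0.5274
104.23083127756426
```

View pics/w2.png

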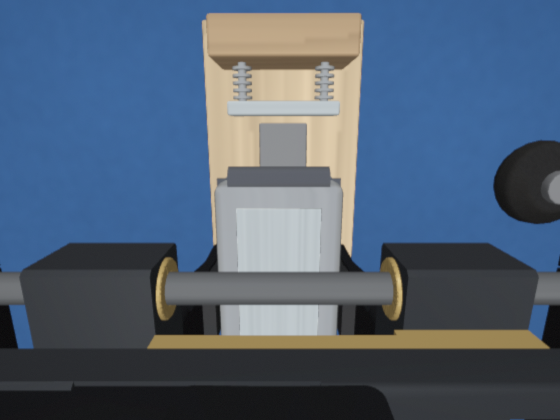

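The tin is held, with its hinge (279,177) facing the fence plate (228–338, 107). The seat is visible at x 260–307. Now I'll measure the lateral offset and angle.

```bash
python3 - <<'E'
from h import *
s=ctrl.get_state(); K,P=cal("wrist",s)
im=cv2.imread("pics/w2.png")
cv2.imwrite("pics/w2c.png",cv2.resize(im[50:200,195:365],(680,600),interpolation=cv2.INTER_CUBIC))
M=R.from_rotvec(s["tool_rot"]).as_matrix()
H,S,V=cv2.split(cv2.cvtColor(im,cv2.COLOR_BGR2HSV))
def tool(uv,z): return np.round((cast(uv,z,K,P)-s["position"])@M*1000,1)
# seat edges
for y in (135,145,155):
    row=(S[y]<60)&(np.arange(560)>235)&(np.arange(560)<330); xs=np.flatnonzero(row); print(y,xs.min(),xs.max(),tool([(xs.min()-.5,y),(xs.max()+.5,y)],.042).tolist())
f=(S<60); f[:99]=0;f[120:]=0;f[:,:215]=0;f[:,350:]=0
ys,xs=np.nonzero(f); print("fence",xs.min(),xs.max(),ys.min(),ys.max())
for x in (240,283,328):
    c=np.flatnonzero(f[:,x]); print(x,c.min(),c.max(),S[98:120,x].tolist(),V[98:120,x].tolist())
# base edges rows
b=(H<30)&(S>60)
for y in (70,130,160):
    xs=np.flatnonzero(b[y]&(np.arange(560)>190)&(np.arange(560)<375)); print("base",y,xs.min(),xs.max(),tool([(xs.min()-.5,y),(xs.max()+.5,y)],.018).tolist())
for y in (190,210,235):
    xs=np.flatnonzero((S[y]<60)&(np.arange(560)>200)&(np.arange(560)<352)); print("tin",y,xs.min(),xs.max(),tool([(xs.min()-.5,y),(xs.max()+.5,y)],s["position"][2]-.020+.056).tolist())
print("hinge end",tool([(281,180)],.206))
E
```

```text
135 236 329 [[61.6, -34.1, 128.4], [61.6, 40.3, 128.4]]
145 236 329 [[53.8, -34.4, 128.4], [53.8, 40.5, 128.4]]
155 236 329 [[46.0, -34.6, 128.4], [45.9, 40.8, 128.4]]
fence 222 349 99 119
240 99 119 [11, 8, 7, 13, 15, 14, 15, 15, 15, 15, 15, 15, 15, 15, 15, 16, 15, 4, 50, 56, 58, 59] [157, 161, 171, 197, 206, 203, 202, 201, 201, 201, 202, 202, 203, 202, 202, 195, 172, 138, 178, 208, 216, 217]
283 99 119 [58, 56, 40, 4, 14, 15, 15, 15, 15, 15, 15, 14, 15, 15, 14, 15, 12, 9, 55, 57, 58, 58] [215, 213, 200, 196, 204, 204, 202, 201, 201, 201, 202, 203, 204, 204, 202, 192, 167, 138, 193, 213, 215, 215]
328 99 119 [2, 42, 30, 4, 14, 15, 15, 14, 15, 14, 14, 14, 15, 15, 15, 15, 12, 9, 55, 57, 57, 57] [142, 170, 187, 194, 203, 203, 202, 201, 201, 201, 202, 203, 204, 204, 202, 190, 164, 137, 198, 219, 221, 221]
base 70 206 341 [[113.1, -60.0, 152.4], [112.9, 51.7, 152.4]]
base 130 214 343 [[65.1, -55.7, 152.4], [65.0, 55.5, 152.4]]
base 160 217 338 [[39.6, -54.3, 152.4], [39.5, 52.3, 152.4]]
tin 190 210 351 [[47.9, -23.7, -36.0], [47.9, 25.0, -36.0]]
tin 210 211 351 [[40.8, -23.7, -36.0], [40.8, 25.4, -36.0]]
tin 235 213 351 [[31.7, -23.5, -36.0], [31.7, 25.9, -36.0]]
hinge end [[ 51.3   0.8 -35.6]]
```

View pics/w2c.png

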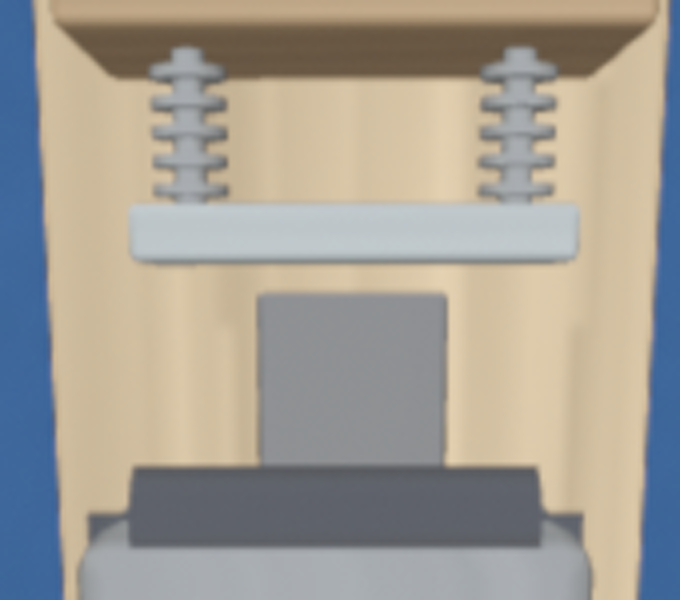

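```bash
python3 - <<'E'
from h import *
s=ctrl.get_state(); K,P=cal("wrist",s)
M=R.from_rotvec(s["tool_rot"]).as_matrix()
g=lambda x,y:(195+x/4,50+y/4)
def tool(uv,z): return np.round((cast(uv,z,K,P)-s["position"])@M*1000,1)[:,:2].tolist()
print("seat far",tool([g(258,294),g(446,294)],.042),"near",tool([g(259,460),g(443,460)],.042))
print("fence rear",tool([g(131,204),g(578,204)],.068),"front",tool([g(131,258),g(578,258)],.068))
print("base",tool([g(38,100),g(663,100)],.018),tool([g(58,400),g(648,400)],.018))
print("tin hinge barrel",tool([g(132,467),g(540,467)],s["position"][2]+.030),"tin top w",tool([g(82,580),g(590,580)],s["position"][2]+.036))
E
```

```text
seat far [[70.4, -15.0], [70.4, 21.9]] near [[37.9, -15.3], [37.9, 21.9]]
fence rear [[85.6, -35.7], [85.6, 42.7]] front [[76.5, -36.0], [76.5, 43.1]]
base [[109.2, -61.1], [109.1, 67.7]] [[48.2, -60.0], [48.1, 68.0]]
tin hinge barrel [[55.2, -17.9], [55.1, 18.3]] tin top w [[46.2, -21.7], [46.1, 22.0]]
```

Seat, fence and base all put the jig's centreline 3.3 mm to tool +y of the tin. They are square to it, and the gap to the fence is about 25 mm. I'll shift, descend to just above the seat, then press gradually.

Request:
play_rows([
  [0.8, 0, 0.33, 0, 0],
  [0.8, 0, 0, 4, 0],
  [0.8, 0, 0, 4, 0],
  [0.8, 0, 0, 2, 0],
  [0.8, 0, 0, 0.3, 0],
  [0.8, 0, 0, 0, 0],
  [0.8, 0, 0, 0, 0],
])

```text
time: 6.55
position: [0.5468, 0.0678, 0.069]
tool_rot: [1.925, 2.48, 0.003]
ft_force: [0.8, -0.2, -1.2]
grip_width: 0.524
```

```bash
python3 - <<'E'
from h import *
s=ctrl.get_state(); K,P=cal("wrist",s)
im=optics.get_image("wrist")[:,:,::-1].copy(); cv2.imwrite("pics/w3.png",im)
im=optics.get_image("scene")[:,:,::-1]
cv2.imwrite("pics/s3.png",cv2.resize(im[130:270,200:360],(686,600),interpolation=cv2.INTER_CUBIC))
for k in("time","position","ft_force","grip_width"): print(k,np.round(s[k],4).tolist())
E
```

```text
time 6.55
position [0.5468, 0.0678, 0.069]
ft_force [0.7751, -0.2391, -1.1971]
grip_width 0.5236
```

View pics/w3.png

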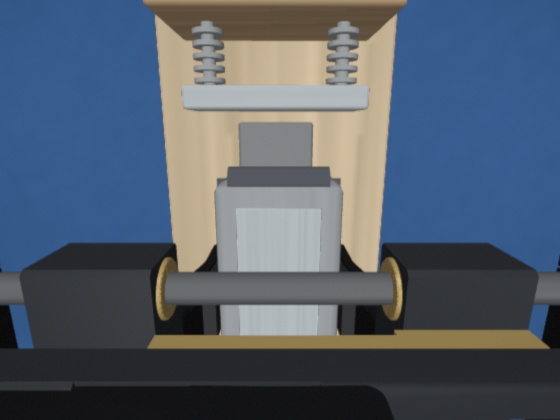

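View pics/s3.png

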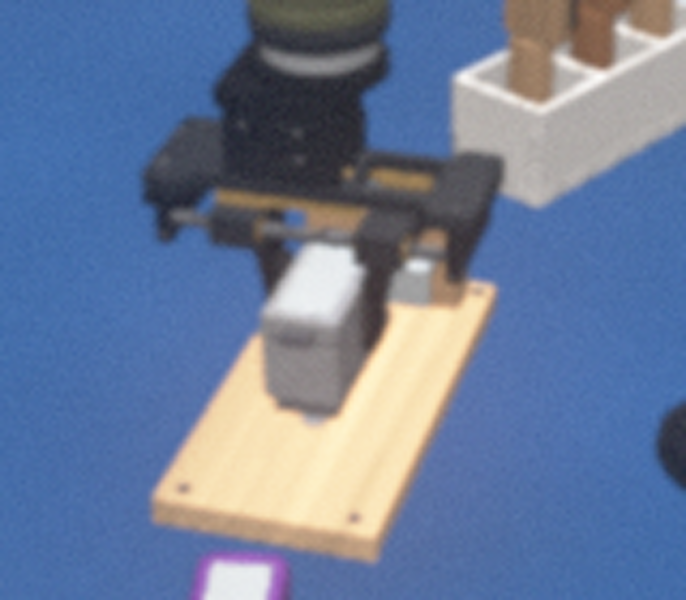

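The seat and fence are centred at x≈276 and the tin at ≈279.5, so lateral error is about 1.5 mm. I'll check whether the arm has settled.

```bash
python3 - <<'E'
from h import *
s=ctrl.get_state(); K,P=cal("wrist",s)
M=R.from_rotvec(s["tool_rot"]).as_matrix()
print(np.round(s["position"],4),np.round(M[:,0],3),np.round(M[:,2],3),np.degrees(np.arctan2(M[1,0],M[0,0])),np.abs(s["qd"]).max())
def tool(uv,z): return np.round((cast(uv,z,K,P)-s["position"])@M*1000,1)[:,:2].tolist()
print("seat far",tool([(239.5,124),(312.5,124)],.042))
print("fence front",tool([(183,109),(368.5,109)],.066),"rear",tool([(183,87),(368,87)],.068))
print("hinge",tool([(228,175),(331,175)],s["position"][2]+.030))
E
```

```text
[0.5464 0.0677 0.0687] [-0.248  0.969 -0.001] [ 0.002 -0.    -1.   ] 104.37242613886276 0.007059185142678398
seat far [[69.9, -19.6], [69.9, 17.0]]
fence front [[76.2, -41.1], [76.1, 38.8]] rear [[84.9, -40.0], [84.8, 37.5]]
hinge [[52.2, -18.0], [52.2, 18.7]]
```

Request:
play_rows([
  [0.8, 0, -0.1, 0.4, 0],
  [0.8, 0, 0, 0.3, 0],
  [0.8, 0, 0, 0.3, 0],
  [0.8, 0, 0, 0.3, 0],
  [0.8, 0, 0, 0, 0],
  [0.8, 0, 0, 0, 0],
])

```text
time: 7.4
position: [0.5447, 0.0673, 0.0551]
tool_rot: [1.926, 2.482, -0.001]
ft_force: [-2.3, -0.9, 6.2]
grip_width: 0.521
```

Request:
play_rows([
  [0.8, 0, 0, 0.2, 0],
  [0.8, 0, 0, 0.2, 0],
  [0.8, 0, 0, 0.2, 0],
  [0.8, 0, 0, 0, 0],
  [0.8, 0, 0, 0, 0],
])

```text
time: 8.02
position: [0.5448, 0.0673, 0.0506]
tool_rot: [1.925, 2.481, -0.002]
ft_force: [-6.1, -1.0, 17.6]
grip_width: 0.523
```

Request:
play_rows([
  [0.8, 0, 0, 0, 0],
  [0.8, 0, 0, 0, 0],
  [0.8, 0, 0, 0, 0],
  [0.8, 0, 0, 0, 0],
])

```text
time: 8.52
position: [0.5448, 0.0673, 0.0506]
tool_rot: [1.926, 2.481, -0.002]
ft_force: [-5.6, -3.3, 17.4]
grip_width: 0.524
```

```bash
python3 - <<'E'
from h import *
s=ctrl.get_state()
im=optics.get_image("wrist")[:,:,::-1].copy(); cv2.imwrite("pics/w4.png",im)
cv2.imwrite("pics/w4c.png",cv2.resize(im[60:260,150:400],(750,600),interpolation=cv2.INTER_CUBIC))
for k in("time","position","ft_force","torque","grip_width"): print(k,np.round(s[k],4).tolist())
M=R.from_rotvec(s["tool_rot"]).as_matrix();print(np.round(M,4),M[:,0]@s["ft_force"],M[:,1]@s["ft_force"])
E
```

```text
time 8.525
position [0.5448, 0.0673, 0.0506]
ft_force [-5.639, -3.3471, 17.3575]
torque [-0.2418, 1.5565, 0.0454]
grip_width 0.5242
[[-2.482e-01  9.687e-01 -1.000e-04]
 [ 9.687e-01  2.482e-01 -1.600e-03]
 [-1.500e-03 -5.000e-04 -1.000e+00]] -1.8688100568963426 -6.302458058277131
```

View pics/w4c.png

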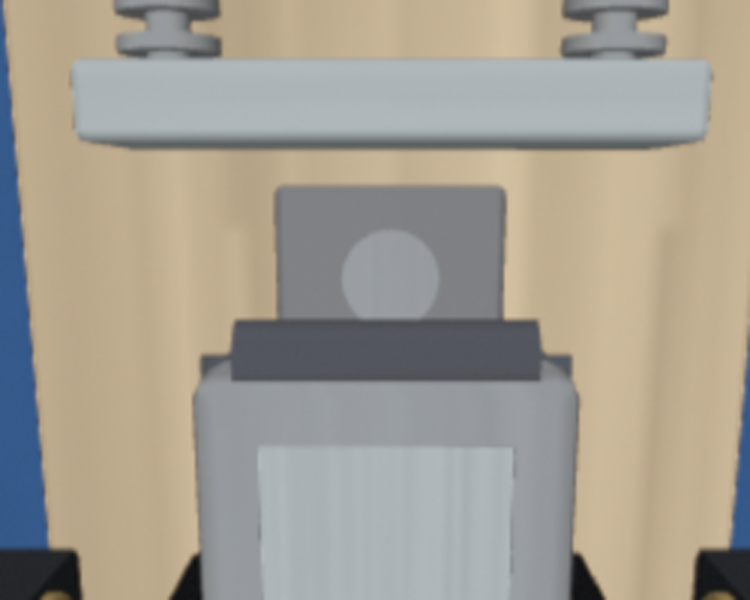

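Seated flat and centred: the fence middle is at crop 391, the tin at 386. The measured push is about 19 N and TCP z is 0.0506, which matches the seat being fully down. Next I'll slide, in stages.

Request:
play_rows([
  [0.8, 0.2, 0, 0, 0],
  [0.8, 0.25, 0, 0, 0],
  [0.8, 0.25, 0, 0, 0],
  [0.8, 0.25, 0, 0, 0],
  [0.8, 0.25, 0, 0, 0],
  [0.8, 0.2, 0, 0, 0],
  [0.8, 0.1, 0, 0, 0],
])

```text
time: 9.45
position: [0.5442, 0.0793, 0.0507]
tool_rot: [1.924, 2.475, 0.002]
ft_force: [1.0, -5.9, 10.0]
grip_width: 0.522
```

```bash
cat >> h.py <<'E'
def rep():
    s=ctrl.get_state(); M=R.from_rotvec(s["tool_rot"]).as_matrix(); f=np.array(s["ft_force"])
    u=np.array([-.2482,.9687]); p=np.array(s["position"])-[.5448,.0673,0]
    print("t",s["time"],"along mm",round(1000*u@p[:2],2),"lat",round(1000*(u[1]*p[0]-u[0]*p[1]),2),"z",round(p[2],4),"f tool",np.round(M.T@f,2),"zax",np.round(M[:,2],4),"yaw",np.degrees(np.arctan2(M[1,0],M[0,0])).round(2))
E
python3 -c "from h import *;rep()"
```

```text
t 9.45 along mm 11.79 lat 2.4 z 0.0507 f tool [ -5.95  -0.47 -10.02] zax [ 0.0061 -0.0034 -1.    ] yaw 104.28
```

Request:
play_rows([
  [0.8, 0, -0.1, 0.15, 0],
  [0.8, 0.1, -0.1, 0, 0],
  [0.8, 0.15, 0, 0, 0],
  [0.8, 0.1, 0, 0, 0],
  [0.8, 0, 0, 0, 0],
])

```text
time: 10.07
position: [0.5435, 0.0811, 0.0507]
tool_rot: [1.923, 2.471, 0.004]
ft_force: [3.0, -8.5, 15.7]
grip_width: 0.525
```

```bash
python3 -c "from h import *;rep()"
```

```text
t 10.075 along mm 13.7 lat 2.22 z 0.0507 f tool [ -9.07   0.94 -15.62] zax [ 0.01   -0.0046 -0.9999] yaw 104.22
```

Request:
play_rows([
  [0.8, 0, 0, 0, 0],
  [0.8, 0.2, -0.05, 0.05, 0],
  [0.8, 0.2, -0.05, 0, 0],
  [0.8, 0.2, 0, 0, 0],
  [0.8, 0.2, 0, 0, 0],
  [0.8, 0, 0, 0, 0],
], force=58)

```text
time: 10.82
position: [0.541, 0.0884, 0.0506]
tool_rot: [1.922, 2.47, 0.004]
ft_force: [3.7, -9.9, 18.2]
grip_width: 0.521
```

```bash
python3 -c "
from h import *;rep()
im=optics.get_image('wrist')[:,:,::-1]
cv2.imwrite('pics/w5c.png',cv2.resize(im[60:260,150:400],(750,600),interpolation=cv2.INTER_CUBIC))"
```

```text
t 10.825 along mm 21.37 lat 1.58 z 0.0506 f tool [-10.6    1.32 -18.06] zax [ 0.0107 -0.0051 -0.9999] yaw 104.21
```

View pics/w5c.png

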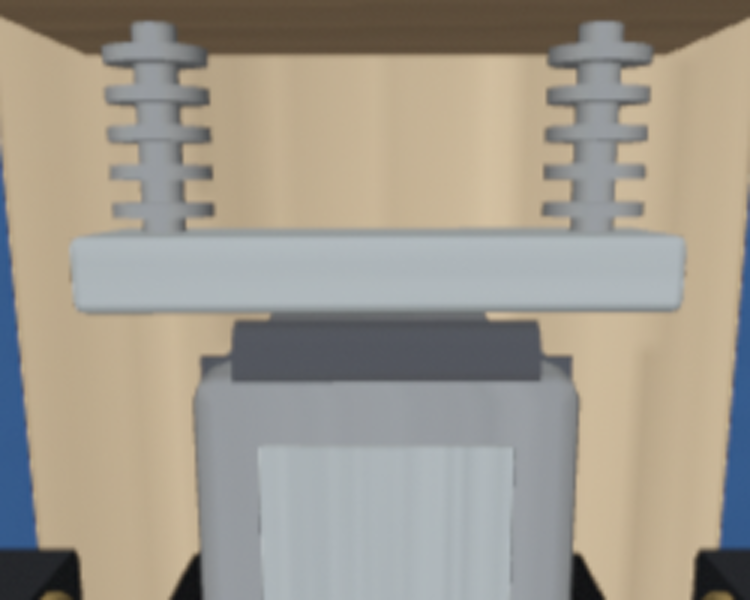

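The fence is not yet touched. Its centre is at crop 378 and the tin at 386, so lateral error is about 2 mm. No slip shows in the grip. Sliding on in small steps.

Request:
play_rows([
  [0.8, 0.15, -0.05, 0, 0],
  [0.8, 0.15, -0.05, 0, 0],
  [0.8, 0.15, 0, 0, 0],
  [0.8, 0.1, 0, 0, 0],
  [0.8, 0, 0, 0, 0],
])

```text
time: 11.5
position: [0.5389, 0.0934, 0.0506]
tool_rot: [1.922, 2.47, 0.004]
ft_force: [3.4, -9.7, 18.3]
grip_width: 0.523
```

```bash
python3 -c "
from h import *;rep()"
```

```text
t 11.5 along mm 26.71 lat 0.75 z 0.0506 f tool [-10.36   1.04 -18.24] zax [ 0.0111 -0.0051 -0.9999] yaw 104.21
```

Request:
play_rows([
  [0.8, 0.1, 0, 0, 0],
  [0.8, 0.1, 0, 0, 0],
  [0.8, 0.1, 0, 0, 0],
  [0.8, 0, 0, 0, 0],
])

```text
time: 12.0
position: [0.5383, 0.0955, 0.0505]
tool_rot: [1.922, 2.469, 0.003]
ft_force: [3.5, -10.8, 17.4]
grip_width: 0.524
```

```bash
python3 -c "
from h import *;rep()
im=optics.get_image('wrist')[:,:,::-1]
cv2.imwrite('pics/w6c.png',cv2.resize(im[60:260,150:400],(750,600),interpolation=cv2.INTER_CUBIC))"
```

```text
t 12.0 along mm 28.93 lat 0.69 z 0.0505 f tool [-11.47   0.95 -17.27] zax [ 0.0111 -0.0061 -0.9999] yaw 104.18
```

View pics/w6c.png

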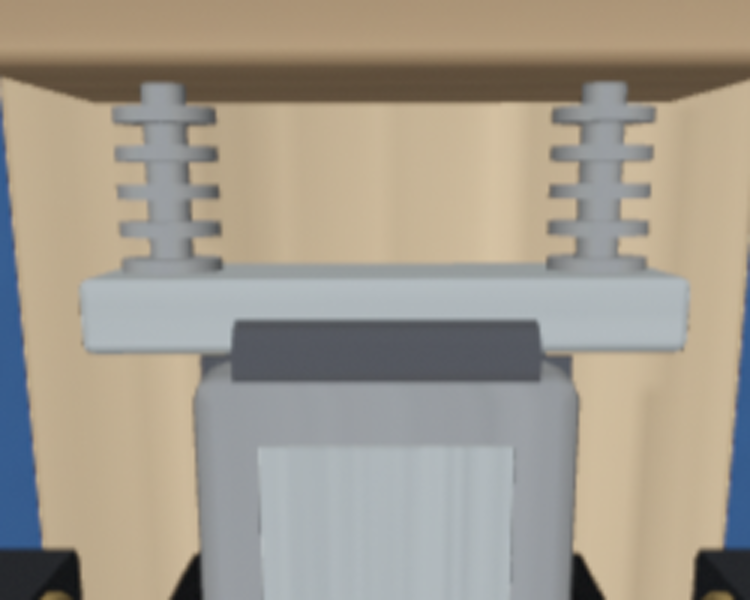

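The fence plate has moved about 2 mm relative to the block (rear gap 178 → 164 px), so contact came at about 26.7 mm of travel. My target is about 36.5 mm.

Request:
play_rows([
  [0.8, 0.1, 0, 0, 0],
  [0.8, 0.15, 0, 0, 0],
  [0.8, 0.15, 0, 0.03, 0],
  [0.8, 0.15, 0, 0, 0],
  [0.8, 0.1, 0, 0, 0],
  [0.8, 0, 0, 0, 0],
])

```text
time: 12.8
position: [0.5373, 0.0995, 0.0505]
tool_rot: [1.923, 2.466, 0.0]
ft_force: [4.0, -15.4, 20.0]
grip_width: 0.524
```

```bash
python3 -c "
from h import *;rep()
im=optics.get_image('wrist')[:,:,::-1]
cv2.imwrite('pics/w7c.png',cv2.resize(im[60:260,150:400],(750,600),interpolation=cv2.INTER_CUBIC))"
```

```text
t 12.8 along mm 33.04 lat 0.69 z 0.0505 f tool [-16.13   0.35 -19.77] zax [ 0.0116 -0.009  -0.9999] yaw 104.11
```

View pics/w7c.png

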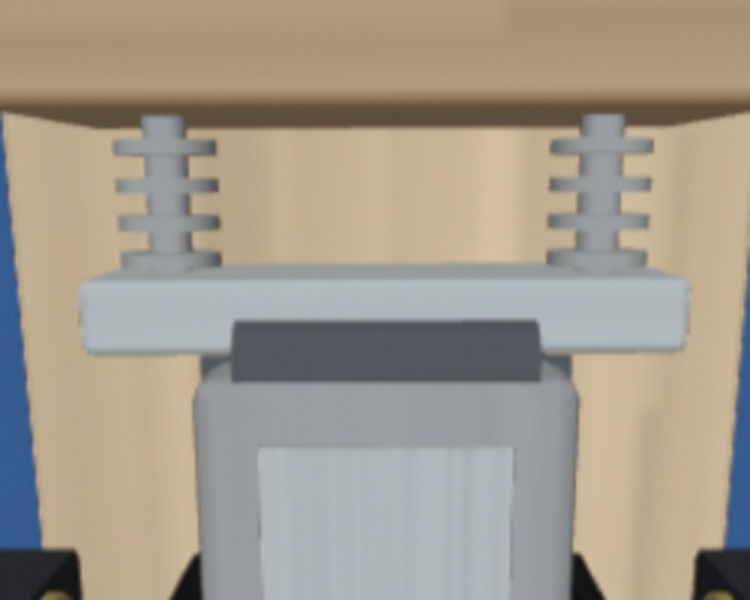

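Request:
play_rows([
  [0.8, 0.15, 0, 0, 0],
  [0.8, 0.15, 0, 0, 0],
  [0.8, 0.1, 0, 0, 0],
  [0.8, 0.1, 0, 0, 0],
  [0.8, 0, 0, 0, 0],
  [0.8, 0, 0, 0, 0],
  [0.8, 0, 0, 0, 0],
])

```text
time: 13.72
position: [0.5364, 0.1028, 0.0505]
tool_rot: [1.923, 2.464, -0.002]
ft_force: [4.6, -17.6, 21.3]
grip_width: 0.527
```

```bash
python3 -c "
from h import *;rep()
im=optics.get_image('wrist')[:,:,::-1]
cv2.imwrite('pics/w8c.png',cv2.resize(im[60:260,150:400],(750,600),interpolation=cv2.INTER_CUBIC))
im=optics.get_image('scene')[:,:,::-1]
cv2.imwrite('pics/s8.png',cv2.resize(im[130:270,200:360],(686,600),interpolation=cv2.INTER_CUBIC))"
```

```text
t 13.725 along mm 36.45 lat 0.67 z 0.0505 f tool [-18.47   0.38 -21.03] zax [ 0.0118 -0.0107 -0.9999] yaw 104.06
```

View pics/w8c.png

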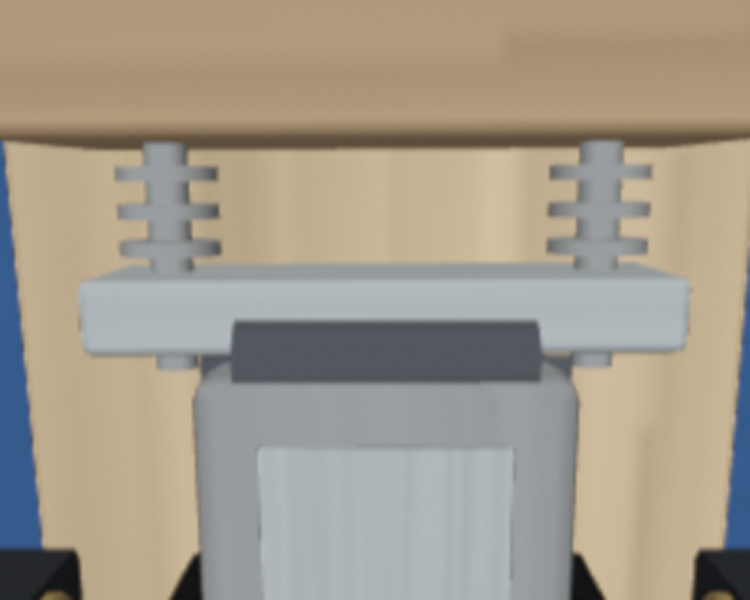

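View pics/s8.png

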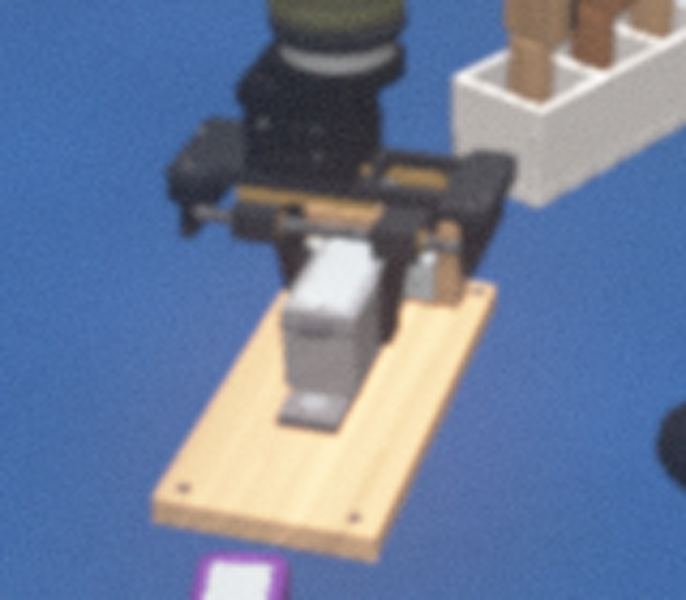

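The springs are visibly shorter. The tin is flat on the seat, square and on the centreline. I'll take an independent reading of fence travel from the block-to-fence gap.

```bash
python3 - <<'E'
from h import *
s=ctrl.get_state(); K,P=cal("wrist",s)
M=R.from_rotvec(s["tool_rot"]).as_matrix()
def X(y,z,P,o,M): return ((cast([(281,y)],z,K,P)-o)@M*1000)[0,0]
im=cv2.imread("pics/w8c.png",0)
print("profile x=380",[(y,int(im[y,380])) for y in range(120,290,4)])
for name,yb,yj,yf in [("w8",60+133/3,60+147/3,60+265/3)]:
    print("block top edge",X(yb,.078,P,s["position"],M),"block/base",X(yj,.018,P,s["position"],M),"fence rear",X(yf,.068,P,s["position"],M),"fence front top",X(60+282/3,.068,P,s["position"],M),X(60+352/3,.040,P,s["position"],M))
E
cat pics/w2c.png >/dev/null; python3 -c "
import cv2;im=cv2.imread('pics/w2.png',0);print([(y,int(im[y,283])) for y in range(48,120)])"
```

```text
profile x=380 [(120, 153), (124, 142), (128, 127), (132, 111), (136, 89), (140, 79), (144, 79), (148, 129), (152, 178), (156, 184), (160, 184), (164, 183), (168, 183), (172, 184), (176, 184), (180, 184), (184, 183), (188, 184), (192, 184), (196, 183), (200, 184), (204, 184), (208, 184), (212, 184), (216, 184), (220, 184), (224, 184), (228, 184), (232, 184), (236, 185), (240, 184), (244, 184), (248, 184), (252, 185), (256, 184), (260, 181), (264, 164), (268, 152), (272, 154), (276, 152), (280, 171), (284, 184), (288, 183)]
block top edge 76.3917467702008 block/base 77.3221164216456 fence rear 60.82326119883144 fence front top 58.672649628341894 45.46318457805468
[(48, 167), (49, 167), (50, 170), (51, 172), (52, 173), (53, 167), (54, 154), (55, 135), (56, 112), (57, 95), (58, 91), (59, 89), (60, 89), (61, 90), (62, 90), (63, 88), (64, 88), (65, 88), (66, 91), (67, 91), (68, 98), (69, 141), (70, 183), (71, 196), (72, 197), (73, 197), (74, 197), (75, 197), (76, 197), (77, 197), (78, 197), (79, 197), (80, 197), (81, 197), (82, 197), (83, 197), (84, 197), (85, 197), (86, 197), (87, 197), (88, 197), (89, 198), (90, 198), (91, 198), (92, 198), (93, 198), (94, 198), (95, 198), (96, 198), (97, 198), (98, 198), (99, 197), (100, 190), (101, 194), (102, 198), (103, 198), (104, 196), (105, 195), (106, 195), (107, 195), (108, 196), (109, 197), (110, 198), (111, 198), (112, 196), (113, 186), (114, 164), (115, 137), (116, 178), (117, 196), (118, 198), (119, 198)]
```

Request:
play_rows([
  [0.8, 0, 0, 0, 0],
  [0.8, 0, 0, 0, 0],
  [0.8, 0, 0, 0, 0],
  [0.8, 0, 0, 0, 0],
  [0.8, 0, 0, 0, 0],
  [0.8, 0, 0, 0, 0],
  [0.8, 0, 0, 0, 0],
  [0.8, 0, 0, 0, 0],
])

```text
time: 14.82
position: [0.5364, 0.1028, 0.0505]
tool_rot: [1.923, 2.464, -0.002]
ft_force: [5.0, -17.3, 20.3]
grip_width: 0.522
```

```bash
python3 -c "
from h import *;rep()
from bench import ticket
print(ticket.close_job()); rep()"
```

```text
t 14.825 along mm 36.48 lat 0.67 z 0.0505 f tool [-18.29   0.78 -20.03] zax [ 0.0118 -0.0107 -0.9999] yaw 104.06
the job is handed in; nothing more can be done
None
the job is handed in; nothing more can be done
```

I gripped the small grey tin, pressed it onto the seat about 25 mm short of the fence, then slid it into the fence. I handed it in at about 14.8 s, still gripped and pushed. No verdict was reported, so this rests on my own measurements.

**Last checks:**
- **Seat:** TCP height is 50.5 mm, which matches the seat fully down. The measured downward force is about 20 N.
- **Fence:** travel from first contact gives about 10 mm, so about 10 N. The block-to-fence gap in the wrist picture gives about 9–10 mm.
- **Alignment:** the tin is within about 2 mm of the jig's centreline. Tool yaw is 104.1°, against 104.2–104.4° measured for the jig, and tilt is about 0.016 rad.
- **Steadiness:** the pose did not move over the last second, and the pictures showed no slip in the grip.
- **Bystanders:** the arm kept clear of the rack, comb and toy. I did not measure their positions again at the end.

**One disagreement:** the wrist force less estimated seat friction gives only about 6 N on the fence, near the lower limit. I trusted the geometric readings because the friction is uncertain.

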